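Lay out the power supplies on the mounting panel

ROBOT

A 7-joint arm with a two-finger parallel gripper is mounted at the origin on the work surface. World frame = base frame: x ahead of the robot, y to its left, z up, the work surface at z = 0. Lengths are in mm, angles in rad, forces in N, time in s.
With the tool pointing down it reaches from about 425 to 875 mm from the base axis. Payload 4.7 kg.
Tool frame: the origin (TCP) lies on the centre line of the jaws, within the pads' length; the fingertips stand 14 mm ahead of it and the grasp point (between the pads) lies 5 mm behind it (r.tips_ahead is the z of the fingertips in the tool frame, in mm); z points along the fingers, y is the line along which they close (so a half turn about z gives the same grasp; the last joint's range is limited). The gripper opens to 85 mm and grips with 20 to 120 N. Pads are 22 mm wide; open, the fingers measure 114 mm over their backs; the gripper's body (76 mm by 85 mm) begins 54 mm behind the grasp point. The pads swing forward as they close: fully open they stand 13 mm farther back than shut.
Start: joints at [1.364, 0.321, -0.07, 1.45, 0.023, 1.371, -0.057], TCP at [142.335, -634.243, 245.349] pointing down, gripper open.
Joint ranges: [-2.86, 2.86], [-0.3, 2.09], [-1.38, 1.24], [0.06, 2.45], [-1.56, 4.7], [0.09, 2.05], [-2.69, 2.69]. Speed limits (rad/s): [2.57, 2.57, 3.14, 3.14, 3.14, 3.14, 3.14].

INTERFACE

Orientations are given as a unit quaternion [w, x, y, z].
In Python, from plant import r, eyes, finder gives the robot as it stands.
- The arm moves only by the shell command python3 -m handwheel 'ROWS' [FORCE]. ROWS is JSON, a list of rows, each a list of 5 numbers: the finger opening in mm, from 0 to 85.4, then the shift along the tool's x, y, z in mm, then the turn about the tool's z in degrees. In form: [[claw, x, y, z, yaw], ...]. A call has exactly 8 rows; each row is the pose to reach, as a shift and turn from the pose commanded when the call began, along the tool's axes at that moment; what a row does not reach only later rows make up. A row lasts 1/12 s, in which the tool goes at most 41.7 mm and 7.16 degrees, less where a joint would pass 70% of its speed; a pose out of reach is approached as far as the arm can. A call with a gripper value outside its range is refused whole. The fingers move at their own pace and stop on an object; FORCE is the grip in N (left out, the last holds). Time passes only in rows, so rows that repeat a pose let the fingers close, or fill a call up. It gives the time, the measured TCP pose, the force, the opening and the grip force at its end, in the units of the state.
- r.get_obs(): the state, without advancing time (a new reading comes with each control period).
- eyes.camera(name): name is "side" or "top" or "wrist"; returns a dict with "image" (400x640x3 uint8, red, green, blue), "z_map" (400x640 float32, mm along the optical axis (not along the pixel's ray), 0 where there is no reading), "fovy" (degrees; the focal length in pixels is half the picture's height over the tangent of half this angle, whatever the lens; pixels are square), "cx", "cy" (the principal point, pixels), "rvec" (rotation vector, rad) and "tvec" (3), from world to camera coordinates, as OpenCV has them. Camera axes: x right, y down, z forward; pixel columns grow to the right and rows downward; lengths in mm; the calibration is good to about 2 mm. A picture is of the moment at which its call begins.
- r.sign_off(): hands the job in; it is judged then, once.
Trained networks look in a picture, given as the dict that the camera call returned (one of the last four; its "shot" number tells which), for a name from the list of things; names that differ only in an ending like _2 or _b are one class to them, and where a whole thing is asked for, a point or a joint stands for the part that bears it (a point fixed in the world has none). Each returns a list of dicts, best first, with "score" (0 to 1); they miss things now and then, are a little off and sometimes report something else, mostly with a low value. They report only what shows in the picture. A call takes as long as a camera call. They do not tell look-alikes from the thing itself.
- finder.trace(picture, target): "pixels" (400x640 bool, what is visible of it).
- finder.spot_point(picture, target): "at" ([x, y, z] in mm, in the coordinates of the camera as it stood for that picture, good to about 4 mm: a listed point, or the origin of a listed thing).
The state is a dict: "time_s": time; "q": joint angles; "joint_vel": joint speeds; "effort": joint torques, N m; "eef_pos": TCP position; "tool_rot": TCP orientation; "contact_force": force on the tool from outside, world axes, zero at the start; "torque": the same for the moment, N m; "width": opening from 0.0 (shut) to 1.0 (fully open); "finger_force": force on a finger pad.
Only numpy, scipy, OpenCV 4.12 (cv2) and the standard library are available. Lean on these libraries where they do the work, as an engineer would, in place of code of your own. Each camera call takes 0.05 s, during which the arm holds its last target. There are 200 camera calls.

TASK

On the black mounting panel, put the yellow-taped power supply midway between the white network box and the green circuit board, in line with them, and set the small black cooling fan flat and centred on top of it. Put the blue-taped supply directly behind the white network box and the purple-taped supply directly behind the yellow one (behind means farther from the robot), each leaving about 20 mm of air gap to what is in front of it. All three supplies lie flat, right way up, and squared up with the box, long side pointing away from the robot, either end first; leave the white-taped supply where it is.

Things in the scene. Friction and masses are not known exactly. Their poses are not given: they have to be found in the camera images.
- panel: Black mounting panel, a plate 240 (x) x 320 (y) x 6 mm thick, fixed to the bench top. Origin at the centre of its underside, on the bench top (z = 0); its x points away from the robot (turned by up to about 13 degrees), z up. The bench top around it is where the loose supplies and the fan start.
- netbox: White network box 60 x 60 x 28 mm, fixed on the panel. Origin at the centre of its underside, on the panel's top face (6 mm above the bench). Its axes are parallel to the panel's: x points behind it, away from the robot, z up. It may stand left or right of the circuit board, 184 to 200 mm centre to centre, the two in a row along the panel's y.
- circuit: Green circuit board on a black base with an orange terminal strip, 60 x 60 mm, 22 mm high, fixed on the panel. Origin at the centre of its underside, on the panel's top face; axes parallel to the panel's.
- white_psu_mid (a point): Power supply with white tape: silver metal box 80 x 50 x 30 mm (long side along its x), about 0.2 kg, loose. A white tape band 16 mm wide crosses its top near one short end (+x), black screw terminals at the other end. This point is its centre, 15 mm above its underside; z up. It already stands on the panel behind the circuit board (centre 90 mm behind the board's centre) and is to stay there.
- yellow_psu_mid (a point): Power supply with yellow tape: silver metal box 80 x 50 x 30 mm (long side along its x), about 0.2 kg, loose. A yellow tape band 16 mm wide crosses its top near one short end (+x), black screw terminals at the other end. This point is its centre, 15 mm above its underside; z up. Starts on the bench beside the panel.
- blue_psu_mid (a point): Power supply with blue tape: silver metal box 80 x 50 x 30 mm (long side along its x), about 0.2 kg, loose. A blue tape band 16 mm wide crosses its top near one short end (+x), black screw terminals at the other end. This point is its centre, 15 mm above its underside; z up. Starts on the bench beside the panel.
- purple_psu_mid (a point): Power supply with purple tape: silver metal box 80 x 50 x 30 mm (long side along its x), about 0.2 kg, loose. A purple tape band 16 mm wide crosses its top near one short end (+x), black screw terminals at the other end. This point is its centre, 15 mm above its underside; z up. Starts on the bench beside the panel.
- fan_mid (a point): Small cooling fan: black square block 40 x 40 x 28 mm with a grey disc and black blades on its top face, about 0.05 kg, loose, on the bench beside the panel. This point is its centre, 14 mm above its underside; x and y along its sides, z up.
There are look-alikes about, which are no part of the job. Of the things like the part that bears fan_mid, leave any that is pink or red; of the rest the smaller one is meant.

How it is judged (in metres and radians):
At the end, for the whole second after the job is handed in: Yellow in line with box and board (15 mm), under 110 mm from each; fan flat on it (12 mm); blue behind box and purple behind yellow, gaps 8 to 35 mm, 15 mm sideways; the three flat on the panel, square to the box (0.14 rad); white within 15 mm of its start; all at rest (angle between the x axis of each of yellow_psu_mid, blue_psu_mid, purple_psu_mid and the x axis of netbox, either way round below 0.14 rad and angle between each of yellow_psu_mid, blue_psu_mid, purple_psu_mid, fan_mid's own z axis and vertical below 0.08 rad and z of yellow_psu_mid in the frame of netbox between 0.011 and 0.02 m and z of blue_psu_mid in the frame of netbox between 0.011 and 0.02 m and z of purple_psu_mid in the frame of netbox between 0.011 and 0.02 m and horizontal distance between yellow_psu_mid and netbox below 0.11 m and horizontal distance between yellow_psu_mid and circuit below 0.11 m and x of yellow_psu_mid in the frame of netbox between -0.015 and 0.015 m and horizontal distance between fan_mid and yellow_psu_mid below 0.012 m and z of fan_mid in the frame of yellow_psu_mid between 0.025 and 0.033 m and x of blue_psu_mid in the frame of netbox between 0.077 and 0.105 m and y of blue_psu_mid in the frame of netbox between -0.015 and 0.015 m and x of purple_psu_mid in the frame of netbox above 0.05 m and horizontal distance between purple_psu_mid and yellow_psu_mid between 0.087 and 0.116 m and y of purple_psu_mid in the frame of yellow_psu_mid between -0.015 and 0.015 m and linear speed of each of yellow_psu, blue_psu, purple_psu, white_psu, fan below 0.02 m/s and distance of white_psu_mid from where it was at the start of the episode below 0.015 m); the robot touches nothing.
It fails at once if the white-taped supply is pushed away from its place (distance of white_psu_mid from where it was at the start of the episode above 0.02 m).
It also fails if it takes over 99 s, if anything falls off the work surface, if the arm or the gripper's body presses on something with over 40 N, if the wrist force passes 120 N, or if a joint passes its speed limit or range.

## Working session

There is one attempt and no reset: what is moved stays moved. The work goes in short steps, Python scripts to look and compute and a shell command to move; the robot and the scene stay as the last step left them, time stands still between calls to the robot, and variables do not carry over. Pictures are saved under pics/ and viewed, at most 14 in all, crops included, and the job is handed in when it is done.

```bash
ls; mkdir -p pics; cat > h.py <<'E'
import numpy as np, cv2
from plant import r, eyes, finder
from scipy.spatial.transform import Rotation as R
def cam(n):
    c=eyes.camera(n); c['R']=cv2.Rodrigues(np.array(c['rvec'],float))[0]; c['t']=np.array(c['tvec'],float).ravel()
    c['f']=200/np.tan(np.radians(c['fovy'])/2); return c
def w(c,p): return c['R'].T@(np.array(p,float).ravel()-c['t'])
def cloud(c):
    z=c['z_map'].astype(float); v,u=np.indices(z.shape)
    P=np.stack([(u-c['cx'])/c['f']*z,(v-c['cy'])/c['f']*z,z],-1)
    return (P-c['t'])@c['R']
def px(c,p):
    q=c['R']@np.array(p,float)+c['t']; return q[:2]/q[2]*c['f']+[c['cx'],c['cy']]
def save(c,n,box=None,s=1):
    im=c['image'][...,::-1]
    if box: im=im[box[1]:box[3],box[0]:box[2]]
    cv2.imwrite('pics/'+n,cv2.resize(im,None,fx=s,fy=s,interpolation=cv2.INTER_CUBIC))
E
python3 - <<'E'
from h import *
for n in ('top','side'):
    c=cam(n); save(c,n+'1.png')
    print(n,w(c,[0,0,0]).round(),c['f'])
    for t in ['panel','netbox','circuit','white_psu_mid','yellow_psu_mid','blue_psu_mid','purple_psu_mid','fan_mid']:
        for d in finder.spot_point(c,t): 
            p=w(c,d['at']); print(t,round(d['score'],2),p.round(),px(c,p).round())
print(r.get_obs())
E
```

```text
pics
top [352. -16. 894.] 360.8602080546542
panel 0.68 [572. -20.   1.] [322. 169.]
netbox 0.68 [ 531. -133.    6.] [367. 184.]
circuit 0.63 [490.  58.   6.] [290. 201.]
white_psu_mid 0.78 [588.  85.  23.] [279. 161.]
yellow_psu_mid 0.8 [ 583. -349.   17.] [453. 162.]
yellow_psu_mid 0.71 [587.  81.  20.] [281. 162.]
yellow_psu_mid 0.28 [416. 354.  16.] [169. 232.]
blue_psu_mid 0.86 [414. 354.  16.] [169. 233.]
blue_psu_mid 0.63 [ 532. -133.    3.] [367. 184.]
blue_psu_mid 0.25 [492.  61.   5.] [290. 201.]
purple_psu_mid 0.74 [599. 338.  12.] [180. 160.]
fan_mid 0.85 [ 414. -300.   11.] [437. 230.]
fan_mid 0.84 [ 504. -267.   11.] [421. 194.]
fan_mid 0.73 [ 326. -251.   16.] [420. 267.]
fan_mid 0.72 [ 329. -369.   21.] [470. 265.]
side [141. 600. 919.] 455.8337208335026
panel 0.75 [573. -23.  -1.] [294. 190.]
netbox 0.89 [ 537. -129.    9.] [325. 165.]
circuit 0.95 [496.  59.   6.] [305. 223.]
white_psu_mid 0.72 [585.  84.  20.] [268. 213.]
yellow_psu_mid 0.95 [ 584. -343.   10.] [344. 112.]
blue_psu_mid 0.86 [414. 350.  19.] [270. 339.]
purple_psu_mid 0.66 [603. 336.  18.] [199. 295.
[... 249 characters left out ...]
: array([ 1.36407664,  0.32097437, -0.07010463,  1.45045756,  0.02259982,
        1.37078931, -0.05692239]), 'joint_vel': array([ 0.00048674, -0.00117031, -0.00230525, -0.00123859, -0.00096103,
       -0.0016679 , -0.00071348]), 'effort': array([ 8.16220836e-05, -4.93385267e+01, -3.81411100e-01, -3.14580202e+01,
        1.31226229e-02,  1.27181389e-03, -1.49234813e-05]), 'eef_pos': array([ 142.35818826, -634.2609734 ,  245.38656093]), 'tool_rot': array([ 8.11967975e-05,  9.93911016e-01,  1.10185684e-01, -1.10466496e-05]), 'contact_force': array([ 1.38680867, -0.16977742,  0.05904443]), 'torque': array([ 0.02282534, -0.00238638, -0.01883642]), 'finger_force': 0.0, 'width': 0.9996976102305124}
```

View pics/top1.png

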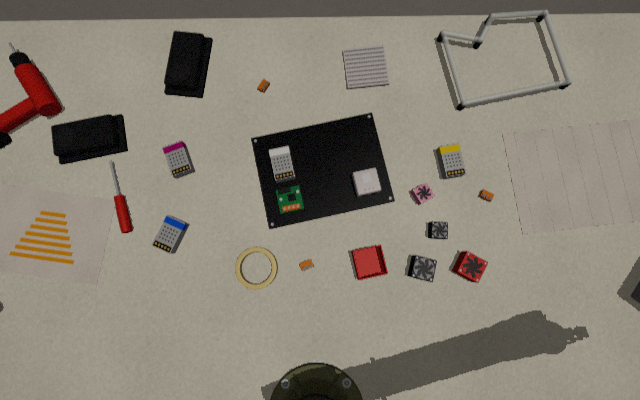

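```bash
python3 - <<'E'
from h import *
c=cam('top'); save(c,'crop1.png',(390,140,500,300),4 if 0 else 3.7)
np.set_printoptions(suppress=True)
P=cloud(c)
# top-face clusters: height>20 ; label
m=((P[...,2]>14)&(P[...,2]<60)&(c['z_map']>0)).astype(np.uint8)
n,l,s,ce=cv2.connectedComponentsWithStats(m)
for i in range(1,n):
    if s[i,4]<60: continue
    q=P[l==i]; zt=np.percentile(q[:,2],80); q=q[q[:,2]>zt-4]
    rc=cv2.minAreaRect(q[:,:2].astype(np.float32))
    print(ce[i].round(),s[i,4],'ztop',zt.round(1),np.round(rc[0],1),np.round(rc[1],1),round(rc[2],1),c['image'][l==i].mean(0).round())
E
```

```text
[505.  56.] 2268 ztop 36.3 [ 868.5 -496.7] [231.2 294.5] 11.3 [127. 125. 118.]
[185.  60.] 1986 ztop 45.7 [859.  329.9] [ 79.  148.7] 83.3 [16. 16. 16.]
[27. 95.] 2329 ztop 51.8 [802.  714.4] [177.   40.7] 34.9 [95. 17. 14.]
[ 85. 135.] 2247 ztop 45.6 [658.8 568.7] [ 79.3 149.7] 11.5 [17. 17. 16.]
[177. 158.] 711 ztop 30.6 [599.7 339. ] [80.6 51.2] 21.8 [102.  81.  87.]
[451. 160.] 722 ztop 30.7 [ 586.7 -342.5] [80.1 51.9] 9.1 [119. 112.  82.]
[281. 163.] 691 ztop 36.6 [583.3  79. ] [80.5 50. ] 12.1 [118. 115. 108.]
[366. 181.] 627 ztop 34.2 [ 535.3 -129. ] [59.3 59.4] 11.5 [149. 143. 139.]
[423. 193.] 289 ztop 29.1 [ 505.  -267.3] [39.5 39.7] 29.5 [117.  81.  90.]
[122. 212.] 424 ztop 24.4 [464.8 469.8] [93.9 22.1] 17.6 [123.  28.  23.]
[289. 199.] 515 ztop 25.5 [494.4  60.4] [56.4 48.9] 7.4 [51. 72. 41.]
[169. 234.] 779 ztop 30.5 [412.3 348.5] [50.8 80.2] 65.3 [ 85.  90. 101.]
[438. 229.] 308 ztop 28.8 [ 415.2 -300. ] [40.2 39. ] 87.9 [67. 66. 64.]
[370. 263.] 222 ztop 35.0 [ 340.3 -129.6] [70.1 69.7] 11.6 [109.  33.  28.]
[255. 268.] 626 ztop 24.3 [330.9 139.8] [98.  98.1] 89.7 [155. 138.  93.]
[470. 266.] 662 ztop 39.4 [ 327.4 -368. ] [56.3 54.5] 59.9 [100.  41.  39.]
[422. 268.] 553 ztop 37.5 [ 324.5 -254.9] [52.3 51.9] 75.4 [71. 69. 68.]
[315. 387.] 1036 ztop 44.0 [58.3  0.8] [105.3  26.1] 89.9 [32. 32. 22.]
```

Top view: the supplies are yellow (451,160), blue (169,234), purple (177,158), white in place (281,163), the netbox (366,181) and the circuit (289,199). Four things could be taken for the fan: pink (423,193), red (470,266), large grey/black (422,268) and small black (438,229). The description picks the small black one at (438,229).

View pics/crop1.png

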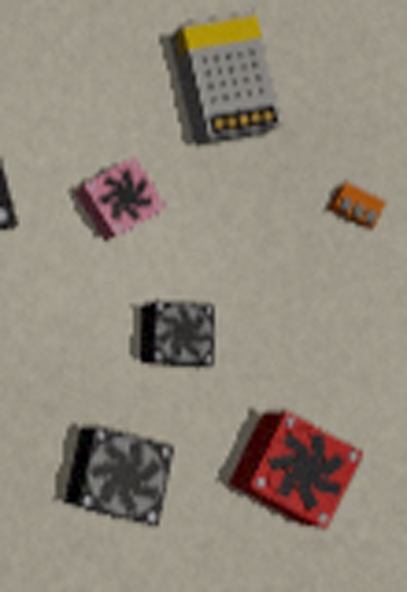

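```bash
cat > go.py <<'E'
import sys; from h import *
# go.py x y z yaw_deg(of tool x in world, mod 180)
x,y,z,a=map(float,sys.argv[1:5]); o=r.get_obs()
q=o['tool_rot']; T=R.from_quat([q[1],q[2],q[3],q[0]]).as_matrix()
cur=np.degrees(np.arctan2(T[1,0],T[0,0])); d=-((a-cur+90)%180-90)
print('pos',o['eef_pos'].round(1),'yaw',cur.round(1),'tilt',np.degrees(np.arccos(-T[2,2])).round(2),'q7',o['q'][6].round(2))
print('shift',(T.T@(np.array([x,y,z])-o['eef_pos'])).round(1),'turn',d.round(1),'t',o['time_s'])
E
python3 go.py 586.7 -342.5 120 9.1
```

```text
pos [ 142.3 -634.2  245.4] yaw 12.6 tilt 0.0 q7 -0.06
shift [ 497.5 -187.3  125.3] turn 3.5 t 0.95
```

The crop shows yellow at (230,75) and the small black fan with a grey disc at (180,333). The larger black fan at (120,475) and the pink and red ones are look-alikes. I'll take yellow first.

```bash
python3 -m handwheel '[[85,37,-14,0,0.5],[85,74,-28,0,1],[85,111,-42,10,1.5],[85,148,-56,20,2],[85,185,-70,30,2.5],[85,222,-84,40,3],[85,259,-98,50,3.5],[85,296,-112,60,3.5]]' 40; python3 go.py 586.7 -342.5 80 9.1
```

```text
time_s: 1.62
eef_pos: [408.0, -459.0, 185.2]
tool_rot: [0.0, 0.997, 0.079, 0.0]
contact_force: [0.9, 1.1, -0.2]
width: 0.996
finger_force: 0.0
pos [ 408.  -459.   185.2] yaw 9.1 tilt 0.05 q7 -0.66
shift [194.9 -86.7 105.2] turn 0.0 t 1.6167
```

```bash
python3 -m handwheel '[[85,35,-15,10,0],[85,70,-30,30,0],[85,105,-46,50,0],[85,140,-62,65,0],[85,175,-78,80,0],[85,195,-87,95,0],[85,195,-87,105,0],[85,195,-87,105,0]]'; python3 go.py 586.7 -342.5 18 9.1; python3 - <<'E'
from h import *
c=cam('wrist'); save(c,'w1.png'); print(w(c,[0,0,0]).round())
for d in finder.spot_point(c,'yellow_psu_mid'): print(d['score'],w(c,d['at']).round(1))
P=cloud(c); m=(abs(P[...,2]-30)<3)&(c['z_map']>0)&(abs(P[...,0]-586)<70)&(abs(P[...,1]+342)<60)
print(cv2.minAreaRect(P[m][:,:2].astype(np.float32)),m.sum())
E
```

```text
time_s: 2.28
eef_pos: [585.2, -340.1, 77.1]
tool_rot: [-0.002, 0.997, 0.082, -0.002]
contact_force: [-1.4, -0.6, -1.0]
width: 0.995
finger_force: 0.0
pos [ 585.2 -340.1   77.1] yaw 9.4 tilt 0.3 q7 -1.03
shift [ 1.3  2.8 59.1] turn 0.3 t 2.2833
[ 652. -330.  205.]
0.9 [ 589.1 -346.7   14.5]
((573.1946411132812, -322.9408264160156), (101.090576171875, 96.42082214355469), 8.82275104522705) 8317
```

View pics/w1.png

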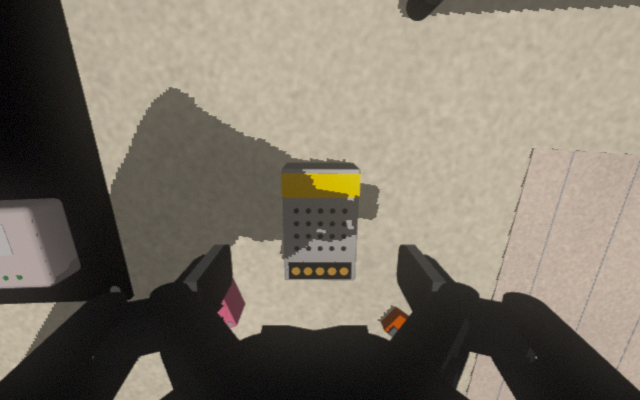

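The wrist view shows the yellow supply at (320,222), squared between the fingers at (210,270) and (415,270). I'll descend and grip.

```bash
python3 -m handwheel '[[85,2,3,20,0],[85,2,3,40,0],[85,2,3,54,0],[85,2,3,59,0],[85,2,3,59,0],[40,2,3,59,0],[40,2,3,59,0],[40,2,3,59,0]]' 50;  python3 -m handwheel '[[40,0,0,0,0],[40,0,0,0,0],[40,0,0,0,0],[40,0,0,-15,0],[40,0,0,-40,0],[40,0,0,-70,0],[40,0,0,-100,0],[40,0,0,-100,0]]' 50; python3 go.py 515.2 -34.2 117 11.8
```

```text
time_s: 3.05
eef_pos: [588.6, -346.1, 22.9]
tool_rot: [0.0, 0.997, 0.08, 0.001]
contact_force: [0.4, 1.2, 0.8]
width: 0.598
finger_force: 0.8
time_s: 3.72
eef_pos: [591.2, -347.6, 129.3]
tool_rot: [0.003, 0.997, 0.08, 0.005]
contact_force: [1.3, -1.4, -0.3]
width: 0.57
finger_force: 54.3
pos [ 591.2 -347.6  129.3] yaw 9.2 tilt 0.64 q7 -1.02
shift [ -25.3 -321.5    9.7] turn -2.6 t 3.7167
```

```bash
python3 -m handwheel '[[40,-3,-40,0,0],[40,-6,-80,0,0],[40,-9,-120,0,-0.5],[40,-12,-160,0,-1],[40,-15,-200,0,-1.5],[40,-18,-240,0,-2],[40,-22,-280,0,-2.6],[40,-25,-310,0,-2.6]]'; python3 -m handwheel '[[40,0,-11,5,0],[40,0,-11,10,0],[40,0,-11,20,0],[40,0,-11,30,0],[40,0,-11,30,0],[40,0,-11,30,0],[40,0,-11,30,0],[40,0,-11,30,0]]'; python3 go.py 515.2 -34.2 60 11.8;  cat > see.py <<'E'
import sys; from h import *
# measured position of things: top & wrist; frame of netbox
nb=np.array([535.3,-129]); a=np.radians(11.8); B=np.array([[np.cos(a),np.sin(a)],[-np.sin(a),np.cos(a)]])
for n in sys.argv[2:]:
  c=cam(n); save(c,sys.argv[1].split('_')[0]+'_'+n+str(c.get('shot'))+'.png'); P=cloud(c)
  for d in finder.spot_point(c,sys.argv[1])[:2]:
    p=w(c,d['at']); print(n,round(d['score'],2),p.round(1),'nb',(B@(p[:2]-nb)).round(1))
  for d in finder.trace(c,sys.argv[1])[:1]:
    m=d['pixels']&(c['z_map']>0); q=P[m]; zt=np.percentile(q[:,2],70); q=q[abs(q[:,2]-zt)<3]
    rc=cv2.minAreaRect(q[:,:2].astype(np.float32)); print('  rect',zt.round(1),np.round(rc[0],1),np.round(rc[1],1),round(rc[2],1),'nb',(B@(np.array(rc[0])-nb)).round(1))
E
python3 see.py yellow_psu_mid wrist top; ls pics
```

```text
time_s: 4.38
eef_pos: [512.1, -40.0, 121.4]
tool_rot: [-0.0, 0.995, 0.104, -0.0]
contact_force: [0.1, 0.3, -2.9]
width: 0.575
finger_force: 54.2
time_s: 5.05
eef_pos: [511.9, -33.7, 91.5]
tool_rot: [0.0, 0.995, 0.102, 0.0]
contact_force: [-0.3, -0.1, -2.4]
width: 0.575
finger_force: 54.1
pos [511.9 -33.7  91.5] yaw 11.7 tilt 0.02 q7 -1.44
shift [ 3.1  1.2 31.5] turn -0.1 t 5.05
wrist 0.96 [512.5 -36.8  85.9] nb [-3.4 94.9]
  rect 97.8 [514.1 -33.6] [73.5 50.8] 11.3 nb [-1.2 97.8]
crop1.png
side1.png
top1.png
w1.png
yellow_top6.png
yellow_wrist5.png
```

```bash
python3 -m handwheel '[[40,2,0,20,0],[40,2,0,40,0],[40,2,0,52,0],[40,2,0,59,0],[40,2,0,62,0],[40,2,0,64,0],[40,2,0,64,0],[40,2,0,64,0]]'; python3 -m handwheel '[[75,0,0,0,0],[75,0,0,0,0],[75,0,0,0,0],[75,0,0,-15,0],[75,0,0,-50,0],[75,0,0,-90,0],[75,0,0,-130,0],[75,0,0,-160,0]]'; python3 go.py 415.2 -300 150 -2.1
```

```text
time_s: 6.02
eef_pos: [513.8, -32.6, 29.0]
tool_rot: [0.0, 0.995, 0.102, 0.0]
contact_force: [-4.8, 0.2, 6.9]
width: 0.574
finger_force: 55.2
time_s: 6.68
eef_pos: [514.6, -32.4, 190.9]
tool_rot: [0.0, 0.995, 0.103, 0.002]
contact_force: [1.0, -0.1, 0.1]
width: 0.878
finger_force: 0.0
pos [514.6 -32.4 190.9] yaw 11.8 tilt 0.22 q7 -1.39
shift [-152.   241.6   40.7] turn 13.9 t 6.6833
```

```bash
python3 -m handwheel '[[75,-20,30,0,2],[75,-40,62,0,4],[75,-60,94,0,6],[75,-80,126,0,8],[75,-100,158,0,10],[75,-120,190,0,12],[75,-140,222,0,14],[75,-152,242,10,14]]'; python3 -m handwheel '[[75,0,0,20,0],[75,0,0,50,0],[75,0,0,80,0],[75,0,0,90,0],[75,0,0,90,0],[75,0,0,90,0],[75,0,0,90,0],[75,0,0,90,0]]'; python3 go.py 415.2 -300 19 -2.1; python3 see.py yellow_psu_mid top;python3 see.py fan_mid wrist
```

```text
time_s: 7.35
eef_pos: [412.8, -305.6, 179.3]
tool_rot: [0.002, 1.0, -0.023, 0.001]
contact_force: [0.4, -1.1, -1.0]
width: 0.877
finger_force: 0.0
time_s: 8.02
eef_pos: [415.4, -301.3, 89.3]
tool_rot: [0.001, 1.0, -0.019, 0.001]
contact_force: [0.3, 1.0, 0.1]
width: 0.881
finger_force: 0.0
pos [ 415.4 -301.3   89.3] yaw -2.2 tilt 0.21 q7 -1.07
shift [-0.4 -1.4 70.3] turn -0.1 t 8.0167
top 0.94 [507.6 -34.4  22.6] nb [-7.8 98.3]
  rect 36.1 [512.1 -32.8] [79.6 50.4] 12.1 nb [-3.1 98.9]
wrist 0.97 [ 324.8 -251.    21.3] nb [-231.   -76.3]
wrist 0.74 [ 329.1 -366.3   20.1] nb [-250.4 -190.2]
  rect 27.7 [ 414.9 -301.1] [40.1 40.2] 85.4 nb [-153.  -143.9]
```

```bash
python3 -m handwheel '[[75,0,0,25,1],[75,0,0,50,1],[75,0,0,65,1],[75,0,0,70,1],[75,0,0,70,1],[75,0,0,70,1],[30,0,0,70,1],[30,0,0,70,1]]' 25;  python3 -m handwheel '[[30,0,0,0,0],[30,0,0,0,0],[30,0,0,0,0],[30,0,0,0,0],[30,0,0,-25,0],[30,0,0,-60,0],[30,0,0,-100,0],[30,0,0,-110,0]]' 25; python3 go.py 512.1 -32.8 130 11.8
```

```text
time_s: 8.98
eef_pos: [414.9, -301.1, 18.6]
tool_rot: [0.001, 1.0, -0.028, 0.001]
contact_force: [0.1, -0.6, 0.6]
width: 0.607
finger_force: 0.0
time_s: 9.65
eef_pos: [416.7, -302.3, 133.2]
tool_rot: [0.003, 1.0, -0.028, 0.004]
contact_force: [1.5, -0.8, 0.4]
width: 0.466
finger_force: 25.5
pos [ 416.7 -302.3  133.2] yaw -3.2 tilt 0.52 q7 -1.08
shift [  79.9 -274.5    2.4] turn -15.0 t 9.65
```

```bash
python3 -m handwheel '[[30,10,-36,0,-2],[30,20,-72,0,-4],[30,30,-108,0,-6],[30,41,-144,0,-8],[30,52,-180,0,-10],[30,62,-216,0,-12],[30,73,-250,0,-14],[30,80,-275,0,-15]]'; python3 -m handwheel '[[30,0,0,0,0],[30,0,0,0,0],[30,0,0,10,0],[30,0,0,20,0],[30,0,0,30,0],[30,0,0,40,0],[30,0,0,40,0],[30,0,0,40,0]]'; python3 go.py 512.1 -32.8 54 11.8; python3 see.py fan_mid wrist; python3 see.py yellow_psu_mid wrist
```

```text
time_s: 10.32
eef_pos: [510.0, -26.8, 127.3]
tool_rot: [-0.0, 0.995, 0.105, 0.0]
contact_force: [-0.1, 0.3, 0.3]
width: 0.46
finger_force: 25.5
time_s: 10.98
eef_pos: [508.4, -30.9, 86.1]
tool_rot: [-0.0, 0.995, 0.102, -0.001]
contact_force: [0.6, 0.2, -0.1]
width: 0.465
finger_force: 25.5
pos [508.4 -30.9  86.1] yaw 11.7 tilt 0.14 q7 -1.45
shift [ 3.3  2.6 32. ] turn -0.1 t 10.9833
wrist 0.98 [510.6 -27.6  79.3] nb [ -3.4 104.3]
wrist 0.63 [ 508.3 -268.6   15.7] nb [ -55.  -131.1]
  rect 27.3 [ 504.2 -265.9] [41.6 37.7] 27.6 nb [ -58.4 -127.7]
wrist 0.81 [510.6 -32.5  20.2] nb [-4.5 99.5]
  rect 35.5 [533.9 -29.2] [37.4 50.2] 11.1 nb [19. 98.]
```

```bash
python3 -m handwheel '[[30,3,3,5,0],[30,3,3,12,0],[30,3,3,20,0],[30,3,3,26,0],[30,3,3,29,0],[30,3,3,31,0],[30,3,3,32,0],[30,3,3,32,0]]';python3 -m handwheel '[[30,0,0,0,0],[50,0,0,0,0],[60,0,0,0,0],[60,0,0,0,0],[60,0,0,-5,0],[60,0,0,-35,0],[60,0,0,-70,0],[60,0,0,-110,0]]'; python3 go.py 412.3 348.5 150 -24.7
```

```text
time_s: 11.95
eef_pos: [512.9, -32.7, 55.1]
tool_rot: [-0.0, 0.995, 0.102, -0.0]
contact_force: [-0.4, -0.7, -0.2]
width: 0.463
finger_force: 25.5
time_s: 12.62
eef_pos: [511.6, -32.6, 165.6]
tool_rot: [-0.001, 0.995, 0.103, -0.002]
contact_force: [1.0, -1.1, 0.5]
width: 0.703
finger_force: 0.0
pos [511.6 -32.6 165.6] yaw 11.8 tilt 0.19 q7 -1.4
shift [ -19.4 -393.3   16.2] turn 36.5 t 12.6167
```

```bash
python3 -m handwheel '[[80,-2,-25,0,-7],[80,-4,-50,0,-14],[80,-6,-75,0,-21],[80,-8,-100,0,-28],[80,-10,-125,0,-35],[80,-12,-150,0,-42],[80,-14,-175,0,-49],[80,-14,-200,0,-56]]'; python3 go.py 412.3 348.5 120 155.3; python3 see.py fan_mid top
```

```text
time_s: 13.28
eef_pos: [457.9, 161.3, 165.9]
tool_rot: [0.0, 0.829, 0.56, 0.0]
contact_force: [1.2, 0.9, -0.4]
width: 0.935
finger_force: 0.0
pos [457.9 161.3 165.9] yaw 68.1 tilt 0.06 q7 -0.81
shift [ 156.7 -112.2   45.7] turn -87.2 t 13.2833
top 0.8 [ 328.7 -367.7   19.5] nb [-251.1 -191.4]
top 0.71 [ 323.5 -251.5   16.4] nb [-232.4  -76.5]
  rect 37.1 [ 324.6 -254.6] [52.4 51.9] 75.3 nb [-232.   -79.9]
```

```bash
python3 -m handwheel '[[80,20,-14,0,-7],[80,40,-28,0,-14],[80,60,-42,0,-21],[80,80,-56,0,-28],[80,100,-70,0,-35],[80,120,-84,0,-42],[80,140,-100,0,-49],[80,157,-112,10,-56]]'; python3 -m handwheel '[[80,0,0,5,-7],[80,0,0,10,-14],[80,0,0,20,-21],[80,0,0,35,-28],[80,0,0,50,-31],[80,0,0,60,-31],[80,0,0,60,-31],[80,0,0,60,-31]]';  python3 go.py 412.3 348.5 20 155.3; python3 see.py blue_psu_mid wrist; python3 - <<'E'
from h import *
c=cam('top');P=cloud(c); q=P[(abs(P[...,0]-512)<40)&(abs(P[...,1]+33)<40)&(P[...,2]>55)]
print(np.median(q[:,2]),cv2.minAreaRect(q[:,:2].astype(np.float32)))
E
```

```text
time_s: 14.1
eef_pos: [415.4, 349.3, 157.0]
tool_rot: [0.001, 0.47, 0.883, 0.001]
contact_force: [0.5, 0.3, -0.2]
width: 0.939
finger_force: 0.0
time_s: 14.77
eef_pos: [414.6, 347.1, 95.0]
tool_rot: [-0.0, 0.22, 0.976, -0.0]
contact_force: [-0.4, -0.2, 0.4]
width: 0.935
finger_force: 0.0
pos [414.6 347.1  95. ] yaw 154.6 tilt 0.07 q7 0.11
shift [ 2.6  0.4 75. ] turn -0.7 t 14.7667
wrist 0.86 [415.3 347.2  13. ] nb [-20.1 490.7]
  rect 29.6 [413.  348.7] [50.4 80.2] 65.4 nb [-22.  492.6]
63.585603903674524 ((512.9340209960938, -32.31605911254883), (40.83392333984375, 39.784053802490234), 10.790485382080078)
```

```bash
python3 -m handwheel '[[80,2,0,25,-1],[80,2,0,50,-1],[80,2,0,66,-1],[80,2,0,74,-1],[80,2,0,75,-1],[80,2,0,75,-1],[40,2,0,75,-1],[40,2,0,75,-1]]' 50;  python3 -m handwheel '[[40,0,0,0,0],[40,0,0,0,0],[40,0,0,0,0],[40,0,0,0,0],[40,0,0,-15,0],[40,0,0,-45,0],[40,0,0,-85,0],[40,0,0,-125,0]]'; python3 go.py 623.4 -110.6 145 191.8
```

```text
time_s: 15.63
eef_pos: [413.3, 349.4, 21.6]
tool_rot: [0.001, 0.21, 0.978, 0.001]
contact_force: [-0.3, -0.3, 0.4]
width: 0.677
finger_force: 0.0
time_s: 16.3
eef_pos: [411.1, 348.1, 146.4]
tool_rot: [-0.001, 0.21, 0.978, -0.001]
contact_force: [0.8, 0.7, -2.0]
width: 0.57
finger_force: 53.0
pos [411.1 348.1 146.4] yaw 155.8 tilt 0.17 q7 0.18
shift [-381.6 -331.4    1.4] turn -36.0 t 16.3
```

```bash
python3 -m handwheel '[[40,-26,-22,0,-4],[40,-52,-45,0,-8],[40,-78,-68,0,-12],[40,-104,-90,0,-16],[40,-130,-113,0,-20],[40,-156,-136,0,-24],[40,-182,-158,0,-28],[40,-208,-180,0,-32]]'; python3 go.py 623.4 -110.6 115 191.8
```

```text
time_s: 16.97
eef_pos: [528.2, 97.4, 145.9]
tool_rot: [0.0, -0.069, 0.998, -0.0]
contact_force: [1.8, 0.4, -2.1]
width: 0.574
finger_force: 53.1
pos [528.2  97.4 145.9] yaw -172.0 tilt 0.05 q7 1.26
shift [ -65.5 -219.1   31.1] turn -3.8 t 16.9667
```

```bash
python3 -m handwheel '[[40,-10,-31,0,-1],[40,-20,-63,0,-2],[40,-30,-95,0,-3],[40,-40,-127,0,-4],[40,-50,-159,0,-4],[40,-60,-191,0,-4],[40,-65,-210,0,-4],[40,-65,-219,0,-4]]';python3 -m handwheel '[[40,0,0,10,0],[40,0,0,25,0],[40,0,0,40,0],[40,0,0,50,0],[40,0,0,50,0],[40,0,0,50,0],[40,0,0,50,0],[40,0,0,50,0]]'; python3 go.py 623.4 -110.6 26 191.8; python3 see.py blue_psu_mid wrist
```

```text
time_s: 17.63
eef_pos: [622.7, -113.9, 145.3]
tool_rot: [-0.0, -0.1, 0.995, -0.0]
contact_force: [-0.4, -0.1, -2.2]
width: 0.576
finger_force: 53.1
time_s: 18.3
eef_pos: [622.8, -108.6, 96.1]
tool_rot: [0.001, -0.103, 0.995, -0.0]
contact_force: [0.3, 0.5, -2.0]
width: 0.567
finger_force: 53.0
pos [ 622.8 -108.6   96.1] yaw -168.2 tilt 0.08 q7 1.59
shift [-0.1 -2.1 70.1] turn -0.0 t 18.3
wrist 0.96 [ 623.1 -109.    88.5] nb [90.   1.6]
wrist 0.47 [574.  -19.8  -1.6] nb [60.2 99. ]
  rect 104.0 [ 619.8 -109.5] [75.1 50.8] 11.5 nb [86.7  1.8]
```

```bash
python3 -m handwheel '[[40,0,-2,20,0],[40,0,-2,40,0],[40,0,-2,54,0],[40,0,-2,62,0],[40,0,-2,66,0],[40,0,-2,69,0],[40,0,-2,70,0],[40,0,-2,70,0]]'; python3 -m handwheel '[[75,0,0,0,0],[75,0,0,0,0],[75,0,0,0,0],[75,0,0,-15,0],[75,0,0,-45,0],[75,0,0,-80,0],[75,0,0,-100,0],[75,0,0,-120,0]]'; python3 go.py 599.7 339 140 201.8
```

```text
time_s: 19.12
eef_pos: [623.3, -110.9, 27.7]
tool_rot: [0.0, -0.102, 0.995, -0.001]
contact_force: [-3.3, -0.6, 6.4]
width: 0.576
finger_force: 54.0
time_s: 19.78
eef_pos: [623.5, -110.6, 148.7]
tool_rot: [0.001, -0.103, 0.995, -0.0]
contact_force: [0.7, 0.2, -0.2]
width: 0.877
finger_force: 0.0
pos [ 623.5 -110.6  148.7] yaw -168.2 tilt 0.17 q7 1.62
shift [-68.5 445.    8.4] turn -10.0 t 19.7833
```

```bash
python3 -m handwheel '[[80,-5,35,0,-1],[80,-10,70,0,-2],[80,-15,105,0,-3],[80,-20,140,0,-4],[80,-26,175,0,-5],[80,-32,210,0,-6],[80,-38,245,0,-8],[80,-43,280,0,-10]]';python3 go.py 599.7 339 90 201.8; python3 see.py blue_psu_mid top
```

```text
time_s: 20.45
eef_pos: [607.8, 173.7, 146.7]
tool_rot: [0.001, -0.189, 0.982, -0.0]
contact_force: [-0.1, 1.5, -0.5]
width: 0.933
finger_force: 0.0
pos [607.8 173.7 146.7] yaw -158.2 tilt 0.09 q7 1.31
shift [-53.9 156.5  56.7] turn 0.0 t 20.45
top 0.9 [ 624.4 -107.1   23.5] nb [91.7  3.2]
  rect 36.0 [ 622.2 -110.4] [78.8 50.1] 11.8 nb [88.8  0.4]
```

```bash
python3 -m handwheel '[[80,-12,35,0,0],[80,-24,70,0,0],[80,-36,105,10,0],[80,-48,135,25,0],[80,-54,155,40,0],[80,-54,155,57,0],[80,-54,155,57,0],[80,-54,155,57,0]]';python3 go.py 599.7 339 20 201.8; python3 see.py purple_psu_mid wrist
```

```text
time_s: 21.27
eef_pos: [600.9, 333.8, 87.8]
tool_rot: [-0.001, -0.188, 0.982, -0.001]
contact_force: [-0.1, -0.4, 0.1]
width: 0.939
finger_force: 0.0
pos [600.9 333.8  87.8] yaw -158.4 tilt 0.13 q7 1.04
shift [-0.9  5.4 67.8] turn -0.2 t 21.2667
wrist 0.58 [600.1 339.1  14.8] nb [159.1 445. ]
  rect 29.6 [600.3 338.8] [80.3 50.6] 20.7 nb [159.3 444.6]
```

```bash
python3 -m handwheel '[[80,-1,5,20,1],[80,-1,5,45,1],[80,-1,5,60,1],[80,-1,5,68,1],[80,-1,5,68,1],[80,-1,5,68,1],[40,-1,5,68,1],[40,-1,5,68,1]]' 50;  python3 -m handwheel '[[40,0,0,0,0],[40,0,0,0,0],[40,0,0,0,0],[40,0,0,0,0],[40,0,0,-15,0],[40,0,0,-50,0],[40,0,0,-90,0],[40,0,0,-130,0]]'; python3 go.py 610 -12.4 150 191.8
```

```text
time_s: 22.08
eef_pos: [600.2, 341.4, 21.8]
tool_rot: [0.001, -0.18, 0.984, 0.0]
contact_force: [-0.2, 0.2, 0.1]
width: 0.675
finger_force: 0.0
time_s: 22.75
eef_pos: [598.3, 340.4, 151.2]
tool_rot: [-0.001, -0.18, 0.984, -0.0]
contact_force: [1.9, 0.5, -0.2]
width: 0.573
finger_force: 53.8
pos [598.3 340.4 151.2] yaw -159.2 tilt 0.16 q7 1.05
shift [ 114.3 -333.9    1.5] turn 9.0 t 22.75
```

```bash
python3 -m handwheel '[[40,13,-37,0,1],[40,26,-75,0,2],[40,39,-113,0,4],[40,52,-150,0,5],[40,65,-188,0,6],[40,78,-226,0,8],[40,91,-263,0,9],[40,103,-300,0,9]]';python3 -m handwheel '[[40,11,-34,10,0],[40,11,-34,25,0],[40,11,-34,40,0],[40,11,-34,50,0],[40,11,-34,50,0],[40,11,-34,50,0],[40,11,-34,50,0],[40,11,-34,50,0]]'; python3 go.py 610 -12.4 26 191.8; python3 see.py purple_psu_mid wrist
```

```text
time_s: 23.42
eef_pos: [608.5, 21.9, 150.7]
tool_rot: [-0.0, -0.102, 0.995, -0.0]
contact_force: [0.8, -0.3, -2.2]
width: 0.572
finger_force: 53.9
time_s: 24.08
eef_pos: [606.2, -10.2, 101.3]
tool_rot: [0.001, -0.103, 0.995, 0.0]
contact_force: [-0.6, -0.0, -2.2]
width: 0.576
finger_force: 53.8
pos [606.2 -10.2 101.3] yaw -168.1 tilt 0.09 q7 1.44
shift [-3.1 -2.9 75.3] turn 0.1 t 24.0833
wrist 0.8 [605.1 -11.2  96. ] nb [ 92.5 101.1]
wrist 0.46 [497.3  58.6   9.2] nb [  1.2 191.4]
  rect 109.0 [603.  -11.1] [75.3 50.6] 11.7 nb [ 90.4 101.5]
```

```bash
python3 -m handwheel '[[40,-4,-3,20,0],[40,-4,-3,45,0],[40,-4,-3,58,0],[40,-4,-3,67,0],[40,-4,-3,71,0],[40,-4,-3,74,0],[40,-4,-3,75,0],[40,-4,-3,75,0]]'; python3 -m handwheel '[[75,0,0,0,0],[75,0,0,0,0],[75,0,0,0,0],[75,0,0,-15,0],[75,0,0,-45,0],[75,0,0,-80,0],[75,0,0,-100,0],[75,0,0,-120,0]]';python3 -m handwheel '[[75,0,35,-20,0],[75,0,70,-20,0],[75,0,105,-20,0],[75,0,140,-20,0],[75,0,175,-20,0],[75,0,210,-20,0],[75,0,245,-20,0],[75,0,270,-20,0]]'; python3 go.py 610 -12.4 26 191.8
for t in purple blue yellow white; do python3 see.py ${t}_psu_mid top; done; python3 - <<'E'
from h import *
c=cam('top');save(c,'final.png',(230,100,410,240),4); P=cloud(c); q=P[(abs(P[...,0]-512)<40)&(abs(P[...,1]+33)<40)&(P[...,2]>55)]
print(np.median(q[:,2]),cv2.minAreaRect(q[:,:2].astype(np.float32)))
E
```

```text
time_s: 24.9
eef_pos: [610.7, -13.5, 27.9]
tool_rot: [0.0, -0.103, 0.995, -0.001]
contact_force: [-4.6, -0.9, 8.6]
width: 0.577
finger_force: 54.9
time_s: 25.57
eef_pos: [610.9, -13.3, 148.6]
tool_rot: [0.001, -0.103, 0.995, -0.0]
contact_force: [-0.7, 0.5, 0.1]
width: 0.878
finger_force: 0.0
time_s: 26.23
eef_pos: [553.6, 254.6, 167.0]
tool_rot: [0.001, -0.104, 0.995, 0.001]
contact_force: [0.4, -0.1, -0.0]
width: 0.875
finger_force: 0.0
pos [553.6 254.6 167. ] yaw -168.1 tilt 0.13 q7 1.01
shift [   0.3 -273.1  140.5] turn 0.1 t 26.2333
top 0.56 [605.8 -14.3  19. ] nb [92.5 97.9]
  rect 36.1 [610.1 -13.2] [79.9 49.7] 11.7 nb [96.9 98.1]
top 0.8 [ 623.1 -107.3   22.6] nb [90.4  3.3]
  rect 35.9 [ 623.  -110.2] [81.  50.7] 11.3 nb [89.7  0.5]
top 0.91 [508.4 -33.4  20.3] nb [-6.8 99.1]
top 0.58 [493.2  61.5   5.1] nb [ -2.3 195.1]
  rect 36.2 [512.3 -32.4] [80.2 50.2] 11.7 nb [-2.8 99.2]
top 0.7 [583.5  82.1  18.2] nb [ 90.3 196.8]
top 0.43 [ 534.1 -131.     4.1] nb [-1.5 -1.7]
  rect 36.0 [583.4  78.9] [80.1 50.1] 12.3 nb [ 89.6 193.7]
63.485187927224786 ((512.7575073242188, -32.4582633972168), (40.78437042236328, 39.78473663330078), 10.942277908325195)
```

View pics/final.png

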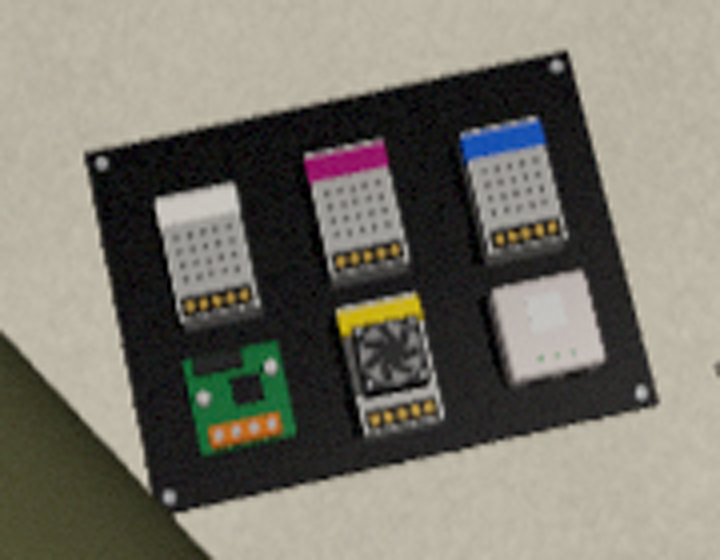

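The final view shows the fan on yellow at (390,360), with purple at (357,210) behind it. Blue is at (515,190) behind the box at (548,325), and white at (208,252) has not moved. Everything is inside tolerance, so I'm handing it in.

```bash
python3 -m handwheel '[[75,0,0,0,0],[75,0,0,0,0],[75,0,0,0,0],[75,0,0,0,0],[75,0,0,0,0],[75,0,0,0,0],[75,0,0,0,0],[75,0,0,0,0]]' >/dev/null; python3 -c "from plant import r; print(r.sign_off())"
```

```text
the job is handed in; nothing more can be done
None
```

The job is handed in: in the final top-camera check the three supplies and the fan were in place within tolerance and white had not moved, with about 27 s of the 99 s used; sign-off returned no verdict.

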